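# Load two vials into a spring-loaded vial magazine

### The arm

A 7-joint arm with a two-finger parallel gripper is mounted at the origin on a cart in front of the work surface, level with it; the furniture and walls round the work are solid. World frame = base frame: x ahead of the robot, y to its left, z up, the work surface at z = 0. Lengths are in m, angles in degrees, forces in N, time in s.
With the tool pointing down it reaches from about 0.425 to 0.875 m from the base axis. Payload 4.7 kg.
Tool frame: the origin (TCP) lies between the finger pads; the fingertips stand env.finger_overhang ahead of it and the grasp point (between the pads) lies 5 mm behind it (env.finger_overhang is the distance from the TCP to the fingertips, in m); z points along the fingers, y is the line along which they close (so a half turn about z gives the same grasp; the last joint's range is limited). The gripper opens to 87 mm and grips with 3 to 60 N. Pads are 19 mm wide; open, the fingers measure 117 mm over their backs; the gripper's body (75 mm by 190 mm) begins 51 mm behind the grasp point.
Start: joints at [-74.364, 18.392, -4.016, 83.108, 1.295, 78.541, -3.26], TCP at [0.166, 0.628, 0.237] pointing down, gripper open.
Joint ranges: [-163.93, 163.93], [-17.29, 119.83], [-79.2, 71.16], [3.27, 140.29], [-89.18, 269.18], [5.43, 117.66], [-154.24, 154.24]. Speed limits (degrees/s): [147.25, 147.25, 180, 180, 180, 180, 180].

### API

Orientations are given as [roll, pitch, yaw] about the fixed x, y, z axes, in that order (R = Rz(yaw) Ry(pitch) Rx(roll)).
In Python, from cell import telemetry, eyes, env, models gives the robot as it stands. The module is installed in compiled form; this text tells all that it offers.
- The arm moves only by the tool drive_tool, never from a script. Its arguments are lists of equal length, an entry for each row: "angular": the turn, a rotation vector about the tool's x, y, z in rad, a list of three; "delta_pos": the shift along the tool's x, y, z in cm, a list of three; "gripper": the finger opening in cm, from 0 to 8.7. A call has 1 to 20 rows; each row shifts and turns the commanded pose from where the row before left it, along the tool's axes as they then stand; what a row does not reach is not made up. A row lasts 1/10 s, in which the tool goes at most 50 mm and 8.59 degrees, less where a joint would pass 70% of its speed; a pose out of reach is approached as far as the arm can. A call with a gripper value outside its range is refused whole. The fingers move at their own pace and stop on an object; "squeeze" is the grip in N (left out, the last holds). Time passes only in rows, so rows that do not move let the fingers close. It gives the time, the measured TCP pose, the force, the opening and the grip force at its end, in the units of the state.
- telemetry.get_obs(): the state, without advancing time (a new reading comes with each control period).
- eyes.read_camera(name): name is "scene" or "top" or "wrist"; returns a dict with "pixels" (480x640x3 uint8, red, green, blue), "mtx" (3x3 intrinsics, pixels), "origin" and "orientation" of the camera in the world. Camera axes: x right, y down, z forward; pixel columns grow to the right and rows downward; lengths in m; the calibration is good to about 2 mm. A picture is of the moment at which its call begins. There is no depth.
- env.sign_off(): hands the job in; it is judged then, once.
Trained networks look in a picture, given as the dict that the camera call returned (one of the last four; its "shot" number tells which), for a name from the list of things; names that differ only in an ending like _2 or _b are one class to them, and where a whole thing is asked for, a point or a joint stands for the part that bears it (a point fixed in the world has none). Each returns a list of dicts, best first, with "p" (0 to 1); they miss things now and then, are a little off and sometimes report something else, mostly with a low value. They report only what shows in the picture. A call takes as long as a camera call. They do not tell look-alikes from the thing itself.
- models.search_frame(picture, target): "centre" ([column, row] in pixels, amid what is visible of it).
- models.cut_out(picture, target): "pixels" (480x640 bool, what is visible of it) and "centre" ([column, row] in pixels, amid what is visible of it).
The state is a dict: "time_s": time; "qpos": joint angles; "joint_velocities": joint speeds; "effort": joint torques, N m; "tool_pos": TCP position; "tool_rot": TCP orientation; "force": force on the tool from outside, world axes, zero at the start; "wrist_torque": the same for the moment, N m; "grip_width": finger opening in m; "grasp_force": force on a finger pad.
Only numpy, scipy, OpenCV 4.12 (cv2) and the standard library are available. Lean on these libraries where they do the work, as an engineer would, in place of code of your own. Each camera call takes 0.05 s, during which the arm holds its last target. There are 200 camera calls.

### The job

Load the two large glass vials into the spring-loaded vial magazine, one after the other: stand each on the metal plate in front of the mouth and push it in until it snaps past the two sprung lips and is held behind them, upright, then let go. How deep the lips sit is not known exactly, so feel for the snap and stop soon after it, because pressing on once the magazine is full squeezes the glass vials against each other. Leave the small vial, the dish and the roll of tape alone.

Things in the scene. Friction and masses are not known exactly. Their poses are not given: they have to be found in the camera images.
- magazine: fixed bare-metal base plate of the vial magazine, 155 long (x from -70 to +85 mm), 70 wide (y), 4 thick; origin on its centre line at its underside, z up, +x = loading direction, from the open landing through the mouth into the channel. The head (lips, guides, channel with spring carrier) is clamped on it, centred on y = 0, up to 9.5 mm forward or back of its middle place
- landing (a point): point on the upper face of the base plate (4 mm above the worktop) on the centre line, 45 mm in front of the magazine's origin: a vial stood here is clear of the guides. Same axes as the magazine
- lips_mean (a point): mean place of the line between the two lips: above the plate's origin, 22 up. The real line lies up to 9.5 mm before or behind it along x (not measured). Lips: two upright sprung steel rollers, 6 diameter, 34 high, 17 apart, in black housings 38 high overall. Two guides, 6 above the plate, reach 23 out in front of the lips and narrow from about 48 to 28 apart
- channel (a point): point on the plate's top, 40 mm behind the plate's origin, in the 26.6 wide channel (walls 40 high). The lips resist by up to 10 N from when the vial's centre is 10 mm before their line; 0 to 3 mm past it the vial jumps in off the pusher (force falls to about 0) and rests 10 mm behind it. The damped white carrier pushes back with 0.4 to 1.3 N. Room for two vials and 2 mm more, then a hard end
- vial_a_mid (a point): centre of one large glass vial with black screw cap, 24 to 25 in diameter, 49 high, 20 to 35 g, at first standing on the worktop; the point is half-way up, 24.5 mm above its foot, z along its axis
- vial_b_mid (a point): centre of the other large vial, of the same size and shape; half-way up, 24.5 mm above its foot, z along its axis
- small_vial_mid (a point): centre of a smaller vial, 20 in diameter and 41 high, that does not belong in the magazine; half-way up, 20.5 mm above its foot
- dish: flat clear dish, 60 in diameter, 14 high, lying on the worktop; origin at the centre of its underside
- tape: roll of tape lying flat, 81 in diameter, 19 high; origin at the centre of its underside
There are look-alikes about, which are no part of the job. Leave any turquoise look-alike of the part that bears vial_a_mid alone.

How it is judged (in metres and radians):
On the way, in this order (a step that is already met when the one before it is completed fails the run):
1. one of the two large vials is in the mouth of the magazine past the lips, upright, and not touched by the robot, while the other is not in yet (((x of vial_a_mid in the frame of magazine above 0 m and y of vial_a_mid in the frame of magazine between -0.005 and 0.005 m and z of vial_a_mid in the frame of magazine between 0.0245 and 0.0325 m and angle between vial_a_mid's own z axis and vertical below 0.15 rad and contact force between the fingers and vial_a below 0.1 N and not (x of vial_b_mid in the frame of magazine above 0 m and y of vial_b_mid in the frame of magazine between -0.005 and 0.005 m and z of vial_b_mid in the frame of magazine between 0.0245 and 0.0325 m and angle between vial_b_mid's own z axis and vertical below 0.15 rad)) or (x of vial_b_mid in the frame of magazine above 0 m and y of vial_b_mid in the frame of magazine between -0.005 and 0.005 m and z of vial_b_mid in the frame of magazine between 0.0245 and 0.0325 m and angle between vial_b_mid's own z axis and vertical below 0.15 rad and contact force between the fingers and vial_b below 0.1 N and not (x of vial_a_mid in the frame of magazine above 0 m and y of vial_a_mid in the frame of magazine between -0.005 and 0.005 m and z of vial_a_mid in the frame of magazine between 0.0245 and 0.0325 m and angle between vial_a_mid's own z axis and vertical below 0.15 rad)))), for 0.2 s.
2. the second large vial has followed it, so that both are in, and the fingers touch neither (((x of vial_a_mid in the frame of magazine above 0.0215 m and y of vial_a_mid in the frame of magazine between -0.005 and 0.005 m and z of vial_a_mid in the frame of magazine between 0.0245 and 0.0325 m and angle between each of vial_a_mid, vial_b_mid's own z axis and vertical below 0.15 rad and x of vial_b_mid in the frame of magazine above 0 m and y of vial_b_mid in the frame of magazine between -0.005 and 0.005 m and z of vial_b_mid in the frame of magazine between 0.0245 and 0.0325 m) or (x of vial_b_mid in the frame of magazine above 0.0215 m and y of vial_b_mid in the frame of magazine between -0.005 and 0.005 m and z of vial_b_mid in the frame of magazine between 0.0245 and 0.0325 m and angle between each of vial_b_mid, vial_a_mid's own z axis and vertical below 0.15 rad and x of vial_a_mid in the frame of magazine above 0 m and y of vial_a_mid in the frame of magazine between -0.005 and 0.005 m and z of vial_a_mid in the frame of magazine between 0.0245 and 0.0325 m)) and contact force between the fingers and vial_a below 0.1 N and contact force between the fingers and vial_b below 0.1 N), for 0.2 s.
At the end, for the whole second after the job is handed in: both large vials stand upright (within 0.15 rad) on the magazine's base plate, at rest, on its centre line (within 5 mm), one behind the other and caught behind the lips: the inner one's centre more than 21.5 mm beyond the plate's origin along +x, the outer one's beyond 0 (((x of vial_a_mid in the frame of magazine above 0.0215 m and y of vial_a_mid in the frame of magazine between -0.005 and 0.005 m and z of vial_a_mid in the frame of magazine between 0.0245 and 0.0325 m and angle between each of vial_a_mid, vial_b_mid's own z axis and vertical below 0.15 rad and x of vial_b_mid in the frame of magazine above 0 m and y of vial_b_mid in the frame of magazine between -0.005 and 0.005 m and z of vial_b_mid in the frame of magazine between 0.0245 and 0.0325 m) or (x of vial_b_mid in the frame of magazine above 0.0215 m and y of vial_b_mid in the frame of magazine between -0.005 and 0.005 m and z of vial_b_mid in the frame of magazine between 0.0245 and 0.0325 m and angle between each of vial_b_mid, vial_a_mid's own z axis and vertical below 0.15 rad and x of vial_a_mid in the frame of magazine above 0 m and y of vial_a_mid in the frame of magazine between -0.005 and 0.005 m and z of vial_a_mid in the frame of magazine between 0.0245 and 0.0325 m)) and linear speed of each of vial_a, vial_b below 0.02 m/s); the robot touches nothing.
It fails at once if the two large vials are squeezed against each other with more than 12 N (contact force between vial_a and vial_b above 12 N).
It fails at once if a large vial is tipped by more than 0.6 rad (angle between any of vial_a_mid, vial_b_mid's own z axis and vertical above 0.6 rad).
It fails at once if the small vial, the dish or the tape is moved by more than 25 mm (distance of any of small_vial_mid, dish, tape from where it was at the start of the episode above 0.025 m).
It also fails if it takes over 72 s, if anything falls off the work surface, if the arm or the gripper's body presses on something with over 40 N, if the wrist force passes 120 N, or if a joint passes its speed limit or range.

## Working session

There is one attempt and no reset: what is moved stays moved. The work goes in short steps, Python scripts to look and compute and a tool call to move; the robot and the scene stay as the last step left them, time stands still between calls to the robot, and variables do not carry over. Pictures are saved under pics/ and viewed, at most 10 in all, crops included, and the job is handed in when it is done.

Besides the shell and the picture viewer there is one more tool, called as name(argument=value, ...) on one line, values as JSON. drive_tool: Moves the arm, as the interface text tells. Its arguments: {"type":"object","properties":{"angular":{"type":"array","items":{"type":"array","items":{"type":"number"}}},"delta_pos":{"type":"array","items":{"type":"array","items":{"type":"number"}}},"gripper":{"type":"array","items":{"type":"number"}},"squeeze":{"type":"number"}},"required":["angular","delta_pos","gripper"]}

```bash
mkdir -p pics
cat > h.py <<'E'
import numpy as np, cv2
from scipy.spatial.transform import Rotation as R
from cell import telemetry, eyes, env, models
def cam(c):
    o=np.array(c["orientation"],float)
    M=o if o.shape==(3,3) else R.from_euler('xyz',o,degrees=True).as_matrix()
    return np.array(c["mtx"]),M,np.array(c["origin"],float)
def px2w(c,uv,z):
    K,M,o=cam(c); d=M@np.linalg.solve(K,[uv[0],uv[1],1.]); return o+d*(z-o[2])/d[2]
def w2px(c,p):
    K,M,o=cam(c); q=K@(M.T@(np.array(p)-o)); return q[:2]/q[2]
def save(c,n,crop=None,s=1):
    im=c["pixels"][...,::-1]
    if crop: a,b,w,h=crop; im=im[b:b+h,a:a+w]
    cv2.imwrite("pics/"+n,cv2.resize(im,None,fx=s,fy=s,interpolation=cv2.INTER_CUBIC))
E
python3 - <<'E'
from h import *
np.set_printoptions(precision=4,suppress=True)
print(telemetry.get_obs(), env.finger_overhang)
for n in ("top","scene"):
    c=eyes.read_camera(n); save(c,n+"0.png"); print(n,c["orientation"],c["origin"],c["mtx"])
    for t,z in (("magazine",.004),("vial_a_mid",.0245),("small_vial_mid",.0205),("dish",.007),("tape",.01)):
        for d in models.search_frame(c,t): print(t,round(d["p"],2),np.round(d["centre"]),px2w(c,d["centre"],z))
E
```

```text
{'time_s': 0.0, 'qpos': array([-74.3639,  18.4383,  -4.0143,  83.177 ,   1.2947,  78.5397,
        -3.2618]), 'joint_velocities': array([ 0.029 ,  0.0081,  0.0117, -0.0389,  0.0677,  0.0089, -0.0166]), 'effort': array([ -0.0005, -49.1271,  -0.4044, -31.2541,  -0.0642,   0.0433,
         0.0002]), 'tool_pos': array([0.1663, 0.6278, 0.2355]), 'tool_rot': array([-179.8903,    0.006 ,  165.1706]), 'force': array([ 0.4488, -0.5601,  1.3224]), 'wrist_torque': array([-0.0208, -0.0037,  0.0419]), 'grasp_force': 0.0, 'grip_width': 0.08702106280746036} 0.014
top [-175.0458    0.1974  -90.5738] [0.3861 0.0647 1.203 ] [[587.8798   0.     315.005 ]
 [  0.     587.8798 246.1637]
 [  0.       0.       1.    ]]
magazine 0.79 [352. 242.] [ 0.4978 -0.0076  0.004 ]
vial_a_mid 0.68 [268. 245.] [0.4914 0.1625 0.0245]
vial_a_mid 0.67 [310. 299.] [0.3825 0.0788 0.0245]
vial_a_mid 0.62 [291. 279.] [0.423  0.1163 0.0245]
vial_a_mid 0.4 [221. 268.] [0.4456 0.2566 0.0245]
small_vial_mid 0.49 [315. 200.] [0.5822 0.0676 0.0205]
dish 0.91 [353. 179.] [ 0.6276 -0.0126  0.007 ]
tape 0.67 [416. 301.] [ 0.3755 -0.1346  0.01  ]
scene [-137.9825   -0.5197  -32.7416] [ 0.1796 -0.4445  0.7202] [[589.4624   0.     315.793 ]
 [  0.     589.4624 240.1836]
 [  0.       0.       1.    ]]
magazine 0.94 [332. 290.] [ 0.4992 -0.0038  0.004 ]
magazine 0.62 [402. 262.] [ 0.6236 -0.0181  0.004 ]
vial_a_mid 0.76 [270. 218.] [0.4878 0.1615 0.0245]
vial_a_mid 0.72 [250. 250.] [0.4268 0.1172 0.0245]
vial_a_mid 0.63 [232. 279.] [0.376  0.0799 0.0245]
small_vial_mid 0.74 [348. 231.] [0.5819 0.0714 0.0205]
dish 0.79 [402. 262.] [ 0.623  -0.0199  0.007 ]
tape 0.64 [295. 367.] [ 0.3815 -0.0893  0.01  ]
tape 0.61 [348. 230.] [0.5877 0.0799 0.01  ]
```

View pics/top0.png

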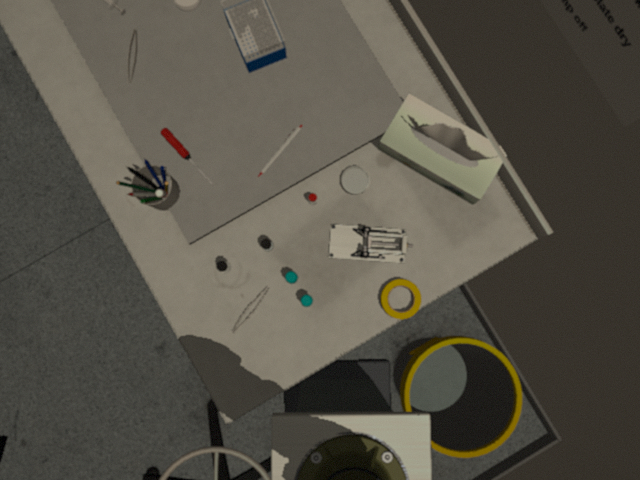

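View pics/scene0.png

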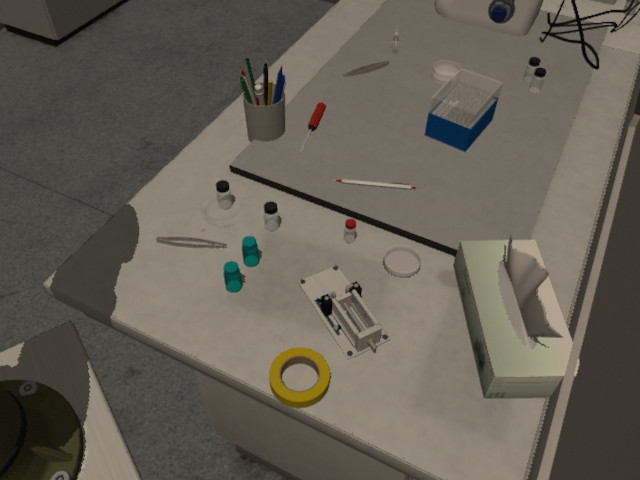

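Run:
```python
from h import *
np.set_printoptions(precision=4,suppress=True)
a=eyes.read_camera("top"); b=eyes.read_camera("scene")
A=a["pixels"][...,::-1]; B=b["pixels"][...,::-1]
rs=lambda im,x,y,w,h: cv2.resize(im[y:y+h,x:x+w],(400,300),interpolation=cv2.INTER_CUBIC)
out=np.vstack([np.hstack([rs(A,320,210,100,75),rs(B,290,255,120,90+0)[:,:]]),np.hstack([rs(A,200,220,120,90),rs(B,195,165,120,90)])])
cv2.imwrite("pics/mix.png",out)
for c,n in((a,"top"),(b,"scene")):
  for d in models.cut_out(c,"magazine")[:1]:
    m=d["pixels"].astype(np.uint8); r=cv2.minAreaRect(np.argwhere(m)[:,::-1].astype(np.float32)); print(n,r,m.sum())
    for p in cv2.boxPoints(r): print(p,px2w(c,p,.004))
  # dark caps
  for d in models.cut_out(c,"vial_a_mid"):
    m=d["pixels"]; ys,xs=np.where(m); print(round(d["p"],2),d["centre"],xs.min(),xs.max(),ys.min(),ys.max(),c["pixels"][m].mean(0))
    dk=m&(c["pixels"].max(2)<70)
    if dk.sum()>5:
        q=np.argwhere(dk)[:,::-1].mean(0); print("  dark",dk.sum(),q,px2w(c,q,.045))
```

```text
top ((366.7135009765625, 243.6912078857422), (75.03753662109375, 34.89518737792969), 3.6913864612579346) 1773
[328.1493 258.687 ] [0.4641 0.0412 0.004 ]
[330.3959 223.8643] [0.5357 0.0357 0.004 ]
[405.2777 228.6954] [ 0.5241 -0.1177  0.004 ]
[403.0311 263.5181] [ 0.4526 -0.1115  0.004 ]
0.56 [267.5, 243.0] 262 273 239 251 [59.0732 56.6585 50.3252]
  dark 78 [266.0769 243.5128] [0.4928 0.1644 0.045 ]
0.49 [309.5, 295.2] 302 312 295 305 [ 15.5    103.9118  92.3725]
scene ((343.0384216308594, 310.80767822265625), (98.45928955078125, 46.317466735839844), 56.3099365234375) 1874
[296.4615 282.6923] [0.4614 0.0367 0.004 ]
[335. 257.] [0.5404 0.048  0.004 ]
[389.6153 338.9231] [ 0.5206 -0.1204  0.004 ]
[351.0769 364.6154] [ 0.4505 -0.1249  0.004 ]
0.94 [232.1, 279.8] 223 241 262 292 [14.0089 81.9534 73.949 ]
  dark 132 [232.25   276.1818] [0.3724 0.0695 0.045 ]
0.69 [250.9, 252.0] 242 258 236 266 [16.1855 81.3597 73.4321]
  dark 148 [250.1892 251.0743] [0.4177 0.0983 0.045 ]
0.59 [271.5, 216.2] 263 278 202 232 [86.2222 82.4468 75.2861]
  dark 135 [270.2963 207.637 ] [0.4898 0.163  0.045 ]
```

View pics/mix.png

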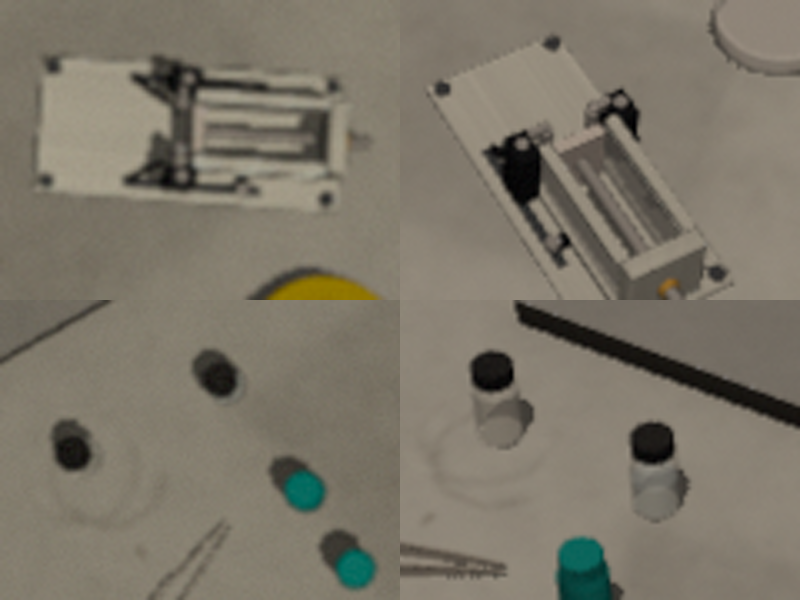

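Run:
```python
from h import *
np.set_printoptions(precision=4,suppress=True)
a=eyes.read_camera("top"); b=eyes.read_camera("scene"); w=eyes.read_camera("wrist")
print("wrist",w["origin"],w["orientation"],w["mtx"][0])
for n,c,L in (("top",a,[(331.25,224.25),(329,257.5),(403.75,262),(407,228.7)]),("scene",b,[(298.4,282.6),(338.6,265.8),(390.5,340.5)])):
    for p in L: print(n,p,px2w(c,p,.004))
for n,c,L in (("top",a,[(266,244),(221.6,265.9)]),("scene",b,[(270.6,205.5),(222.6,184.2)])):
    for p in L: print(n,p,px2w(c,p,.049))
for p in [(533,62),(540,72)]: print("far",px2w(b,p,.049))
```

```text
wrist [0.0998 0.6455 0.3843] [165.3309  -0.0386  75.1022] [384.4034   0.     322.7427]
top (331.25, 224.25) [0.5349 0.034  0.004 ]
top (329, 257.5) [0.4665 0.0394 0.004 ]
top (403.75, 262) [ 0.4557 -0.113   0.004 ]
top (407, 228.7) [ 0.5241 -0.1213  0.004 ]
scene (298.4, 282.6) [0.464  0.0353 0.004 ]
scene (338.6, 265.8) [0.535  0.0299 0.004 ]
scene (390.5, 340.5) [ 0.52   -0.1232  0.004 ]
top (266, 244) [0.4914 0.1642 0.049 ]
top (221.6, 265.9) [0.4491 0.2517 0.049 ]
scene (270.6, 205.5) [0.4908 0.1634 0.049 ]
scene (222.6, 184.2) [0.4481 0.2501 0.049 ]
far [1.1759 0.2426 0.049 ]
far [1.1595 0.2076 0.049 ]
```

Candidates for the large vials are the black caps at top (266,244) and (222,266), and the turquoise caps at top (291,277) and (306,300). Two more black caps sit far back at scene (533,68) and (539,80). The two near black-capped ones fit. The turquoise pair are look-alikes, and the far pair is about 1.17 m away and out of reach. The enlarged crop confirms this.

The plate's landing is at world +y, and loading runs roughly along -y.

drive_tool(angular=[[0,0,0],[0,0,0],[0,0,0],[0,0,0],[0,0,0],[0,0,0],[0,0,0],[0,0,0],[0,0,0],[0,0,0],[0,0,0],[0,0,0],[0,0,0],[0,0,0],[0,0,-0.094],[0,0,-0.094],[0,0,0],[0,0,0]], delta_pos=[[-3.09,-2.606,0.2],[-3.09,-2.606,0.2],[-3.09,-2.606,0.2],[-3.09,-2.606,0.2],[-3.09,-2.606,0.2],[-3.09,-2.606,0.2],[-3.09,-2.606,0.2],[-3.09,-2.606,0.2],[-3.09,-2.606,0.2],[-3.09,-2.606,0.2],[-3.09,-2.606,0.2],[-3.09,-2.606,0.2],[-3.09,-2.606,0.2],[-3.09,-2.606,0.2],[0,0,0],[0,0,0],[0,0,0],[0,0,0]], gripper=[8.7,8.7,8.7,8.7,8.7,8.7,8.7,8.7,8.7,8.7,8.7,8.7,8.7,8.7,8.7,8.7,8.7,8.7])

```text
time_s: 2.85
tool_pos: [0.4911, 0.1652, 0.2087]
tool_rot: [180.0, 0.0, 175.8]
force: [-0.0, -0.2, 0.4]
grip_width: 0.0872
grasp_force: 0.0
```

```bash
cat >> h.py <<'E'
def totool(p,yaw=None):
    "world target for TCP -> tool-axis shift in cm; optional yaw -> turn in rad about tool z"
    o=telemetry.get_obs(); M=R.from_euler('xyz',o["tool_rot"],degrees=True)
    print("pos",o["tool_pos"],"rot",o["tool_rot"],"t",o["time_s"],"F",o["force"])
    if yaw is not None: print("turn z",-np.radians((yaw-o["tool_rot"][2]+180)%360-180))
    return M.inv().apply(np.array(p)-o["tool_pos"])*100
E
python3 - <<'E'
from h import *
np.set_printoptions(precision=4,suppress=True)
print(totool([.491,.164,.1]))
w=eyes.read_camera("wrist"); print(w["origin"],w["orientation"])
save(w,"w1.png")
for p in ([.491,.164,.049],[.4486,.251,.049],[.4955,-.035,.004],[.4985,.01,.004]): print(w2px(w,p))
for t in ("vial_a_mid","magazine"):
    for d in models.cut_out(w,t):
        m=d["pixels"]; dk=m&(w["pixels"].max(2)<50); ys,xs=np.where(m)
        print(t,round(d["p"],2),d["centre"],xs.min(),xs.max(),ys.min(),ys.max(), dk.sum(), np.argwhere(dk)[:,::-1].mean(0) if dk.sum() else "")
E
```

```text
pos [0.4911 0.1652 0.2087] rot [179.9877   0.0113 175.8384] t 2.85 F [-0.0375 -0.1878  0.4048]
[ 0.0086 -0.1195 10.8658]
[0.4225 0.1696 0.3563] [165.3161  -0.056   85.7679]
[321.747  221.4761]
[428.0052 161.0043]
[111.9746 230.9368]
[159.7257 230.5872]
vial_a_mid 0.94 [321.2, 214.2] 309 336 197 233 37 [323.7568 211.7297]
vial_a_mid 0.87 [255.4, 141.4] 241 276 127 157 0 
vial_a_mid 0.64 [215.2, 85.0] 192 236 67 104 0 
magazine 0.81 [141.0, 222.4] 20 192 191 263 18 [108.1667 228.9444]
```

View pics/w1.png

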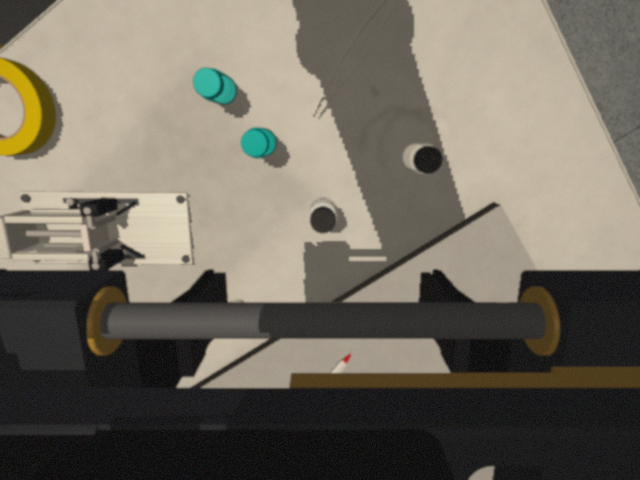

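Run:
```python
from h import *
np.set_printoptions(precision=4,suppress=True)
w=eyes.read_camera("wrist")
for p in [(323,217),(428,159)]: print("cap",px2w(w,p,.049))
g=cv2.cvtColor(w["pixels"],cv2.COLOR_RGB2GRAY)
for p in [(189.5,192.5),(194,264.5),(24,193.5)]: print("corner",px2w(w,p,.004))
for p in [(181,198.5),(186,258.5),(25,198)]: print("screw",px2w(w,p,.004))
save(w,"w1c.png",(0,175,210,105),3.8)
```

```text
cap [0.4873 0.1654 0.049 ]
cap [0.4469 0.2511 0.049 ]
corner [0.4649 0.0439 0.004 ]
corner [0.5345 0.0371 0.004 ]
corner [ 0.4548 -0.1081  0.004 ]
screw [0.4698 0.0352 0.004 ]
screw [0.5279 0.0304 0.004 ]
screw [ 0.4589 -0.1083  0.004 ]
```

View pics/w1c.png

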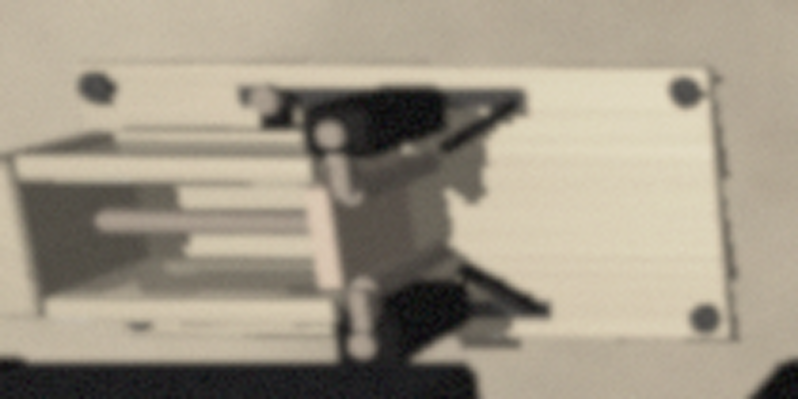

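drive_tool(angular=[[0,0,0],[0,0,0],[0,0,0],[0,0,0],[0,0,0],[0,0,0],[0,0,0],[0,0,0],[0,0,0],[0,0,0],[0,0,0],[0,0,0],[0,0,0]], delta_pos=[[0.1,-0.08,4],[0,0,4],[0,0,4],[0,0,3],[0,0,2],[0,0,1.45],[0,0,0],[0,0,0],[0,0,0],[0,0,0],[0,0,0],[0,0,0],[0,0,0]], gripper=[5,5,5,5,5,5,5,1.5,1.5,1.5,1.5,1.5,1.5], squeeze=10)

```text
time_s: 4.35
tool_pos: [0.4907, 0.1645, 0.0248]
tool_rot: [179.9, 0.1, 175.9]
force: [-0.3, 0.1, 4.9]
grip_width: 0.0243
grasp_force: 10.0
```

drive_tool(angular=[[0,0,0],[0,0,0],[0,0,0],[0,0,0],[0,0,0],[0,0,0],[0,0,0],[0,0,0]], delta_pos=[[0,0,-1.5],[0,0,-2],[-0.37,-3.04,0],[-0.37,-3.04,0],[-0.37,-3.04,0],[-0.37,-3.04,0],[-0.37,-3.02,0],[0,0,0]], gripper=[1.5,1.5,1.5,1.5,1.5,1.5,1.5,1.5])

```text
time_s: 5.15
tool_pos: [0.4977, 0.0065, 0.0591]
tool_rot: [-179.9, 0.0, 175.6]
force: [-0.6, -1.0, 0.4]
grip_width: 0.0241
grasp_force: 10.0
```

Run:
```python
from h import *
np.set_printoptions(precision=4,suppress=True)
print(totool([.4981,.0118,.028],175.75))
o=telemetry.get_obs(); print(o["grip_width"])
w=eyes.read_camera("wrist"); b=eyes.read_camera("scene")
im=np.hstack([cv2.resize(w["pixels"][120:320,120:440],(480,300)),cv2.resize(b["pixels"][200:350,250:410],(320,300))])
cv2.imwrite("pics/m2.png",im[...,::-1])
```

```text
pos [0.4977 0.0065 0.0591] rot [-179.8881    0.0149  175.5519] t 5.15 F [-0.5761 -0.9616  0.3631]
turn z -0.0034566849382350246
[0.0023 0.5414 3.1071]
0.02411373673369151
```

View pics/m2.png

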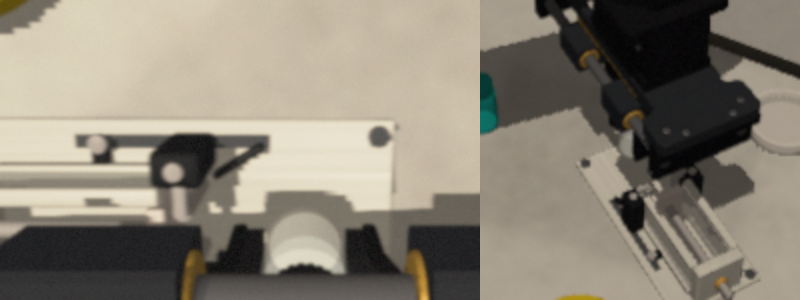

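drive_tool(angular=[[0,0,0],[0,0,0],[0,0,0],[0,0,0],[0,0,0]], delta_pos=[[0,0,0.8],[0,0,0.8],[0,0,0.8],[0,0,0],[0,0,0]], gripper=[1.5,1.5,1.5,1.5,1.5])

```text
time_s: 5.75
tool_pos: [0.4976, 0.0118, 0.0346]
tool_rot: [-180.0, -0.1, 176.0]
force: [0.4, 0.4, 0.1]
grip_width: 0.0238
grasp_force: 10.0
```

drive_tool(angular=[[0,0,0],[0,0,0],[0,0,0],[0,0,0]], delta_pos=[[0,0,0.4],[0,0,0.15],[0,0,0.1],[0,0,0]], gripper=[1.5,1.5,1.5,1.5])

```text
time_s: 6.15
tool_pos: [0.4982, 0.0115, 0.0288]
tool_rot: [180.0, 0.0, 175.9]
force: [-0.7, 0.6, 2.1]
grip_width: 0.024
grasp_force: 10.0
```

drive_tool(angular=[[0,0,0],[0,0,0],[0,0,0],[0,0,0],[0,0,0],[0,0,0],[0,0,0],[0,0,0],[0,0,0],[0,0,0],[0,0,0],[0,0,0],[0,0,0]], delta_pos=[[0,0,0],[0,0,0],[0,0,0],[0,0,-1.5],[0,0,-2],[0,0,-2],[0,1.9,0],[0,1.9,0],[0,0,0],[0,0,0],[0,0,0],[0,0,0],[0,0,0]], gripper=[4.5,4.5,4.5,4.5,4.5,4.5,4.5,0,0,0,0,0,0])

```text
time_s: 7.45
tool_pos: [0.5005, 0.0486, 0.0835]
tool_rot: [-180.0, -0.0, 175.9]
force: [-1.0, -0.2, 0.3]
grip_width: 0.0055
grasp_force: 0.0
```

Run:
```python
from h import *
np.set_printoptions(precision=4,suppress=True)
print(totool([.5008,.0497,.030],175.75), telemetry.get_obs()["grip_width"])
w=eyes.read_camera("wrist");a=eyes.read_camera("top")
for n,c in(("wrist",w),("top",a)):
  for p in ([.4981,.0118,.053],[.4948,-.0331,.004]): print(n,w2px(c,p))
  for d in models.search_frame(c,"vial_a_mid"): print(n,round(d["p"],2),d["centre"],px2w(c,d["centre"],.0285))
save(w,"w3.png",(40,150,400,300),2)
```

```text
pos [0.5005 0.0486 0.0835] rot [-179.9912   -0.0056  175.8747] t 7.45 F [-1.0108 -0.2488  0.2645]
turn z 0.002176911034569113
[-0.0221  0.1079  5.3487] 0.005525705432206381
wrist [248.9773 279.3727]
wrist [190.7017 250.4782]
wrist 0.95 [381.4, 22.9] [0.3825 0.0848 0.0285]
wrist 0.89 [446.0, 111.5] [0.4251 0.1158 0.0285]
wrist 0.69 [257.3, 253.3] [0.4923 0.0126 0.0285]
top [343.3693 239.6333]
top [364.2558 243.3431]
top 0.72 [358.3, 172.2] [ 0.6375 -0.0215  0.0285]
```

View pics/w3.png

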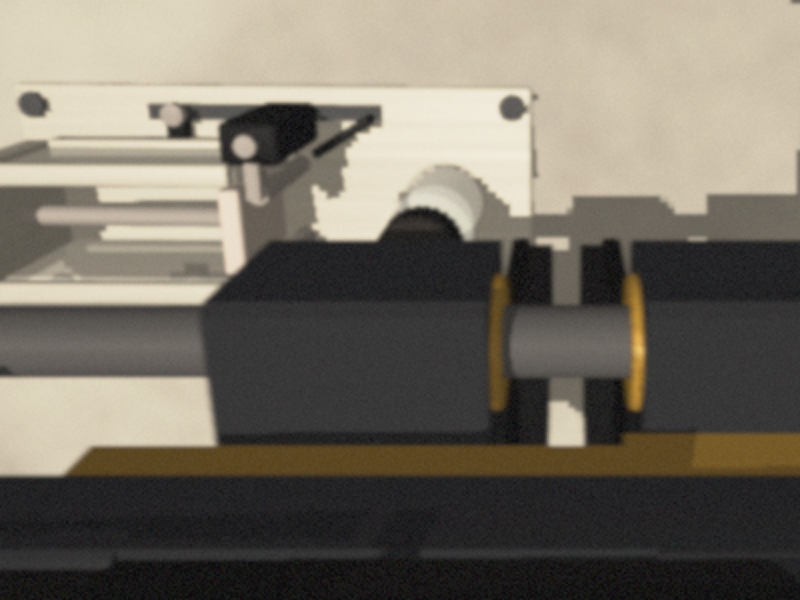

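drive_tool(angular=[[0,0,0],[0,0,0],[0,0,0],[0,0,0],[0,0,0],[0,0,0],[0,0,0],[0,0,0],[0,0,0],[0,0,0]], delta_pos=[[0,0,2],[0,0,2],[0,0,1.2],[0,0,0],[0,-0.5,0],[0,-0.5,0],[0,-0.5,0],[0,-0.5,0],[0,-0.5,0],[0,0,0]], gripper=[0,0,0,0,0,0,0,0,0,0])

```text
time_s: 8.65
tool_pos: [0.4989, 0.0234, 0.0318]
tool_rot: [-180.0, 0.0, 175.9]
force: [0.6, -0.1, -0.9]
grip_width: 0.0003
grasp_force: 0.0
```

drive_tool(angular=[[0,0,0],[0,0,0],[0,0,0],[0,0,0]], delta_pos=[[0,-0.3,0],[0,-0.3,0],[0,-0.3,0],[0,0,0]], gripper=[0,0,0,0])

```text
time_s: 9.05
tool_pos: [0.4981, 0.015, 0.0315]
tool_rot: [-180.0, 0.0, 175.9]
force: [0.7, -0.1, -1.0]
grip_width: 0.0005
grasp_force: 0.0
```

drive_tool(angular=[[0,0,0],[0,0,0]], delta_pos=[[0,-0.2,0],[0,-0.2,0]], gripper=[0,0])

```text
time_s: 9.25
tool_pos: [0.4979, 0.0115, 0.0315]
tool_rot: [180.0, -0.0, 176.0]
force: [-0.7, -0.1, -0.3]
grip_width: 0.0004
grasp_force: 0.0
```

drive_tool(angular=[[0,0,0],[0,0,0]], delta_pos=[[0,-0.2,0],[0,-0.2,0]], gripper=[0,0])

```text
time_s: 9.45
tool_pos: [0.4976, 0.0074, 0.0315]
tool_rot: [180.0, 0.0, 175.9]
force: [0.1, -1.0, 0.7]
grip_width: 0.0006
grasp_force: 0.0
```

drive_tool(angular=[[0,0,0],[0,0,0]], delta_pos=[[0,-0.2,0],[0,-0.2,0]], gripper=[0,0])

```text
time_s: 9.65
tool_pos: [0.4973, 0.0034, 0.0316]
tool_rot: [180.0, 0.0, 175.9]
force: [0.7, -0.4, -0.3]
grip_width: 0.0003
grasp_force: 0.0
```

drive_tool(angular=[[0,0,0]], delta_pos=[[0,-0.2,0]], gripper=[0])

```text
time_s: 9.75
tool_pos: [0.4972, 0.0016, 0.0316]
tool_rot: [180.0, 0.0, 175.9]
force: [-1.0, 1.2, 2.1]
grip_width: 0.0002
grasp_force: 1.5
```

drive_tool(angular=[[0,0,0]], delta_pos=[[0,-0.2,0]], gripper=[0])

```text
time_s: 9.85
tool_pos: [0.4973, 0.0008, 0.0319]
tool_rot: [179.9, 0.0, 176.0]
force: [-0.3, 5.8, 4.0]
grip_width: 0.0004
grasp_force: 3.1
```

drive_tool(angular=[[0,0,0]], delta_pos=[[0,-0.2,0]], gripper=[0])

```text
time_s: 9.95
tool_pos: [0.4977, -0.0002, 0.0323]
tool_rot: [179.8, 0.1, 176.0]
force: [0.7, 6.6, 5.1]
grip_width: 0.0007
grasp_force: 4.1
```

Run:
```python
from h import *
np.set_printoptions(precision=4,suppress=True)
b=eyes.read_camera("scene"); w=eyes.read_camera("wrist")
im=np.hstack([cv2.resize(w["pixels"][170:290,120:300],(450,300),interpolation=2),cv2.resize(b["pixels"][230:350,270:410],(350,300),interpolation=2)])
cv2.imwrite("pics/m4.png",im[...,::-1])
o=telemetry.get_obs();print(o["force"],o["wrist_torque"],o["tool_pos"])
```

```text
[-0.6525  4.7696  4.0307] [1.0833 0.0645 0.0198] [ 0.4979 -0.0004  0.0324]
```

View pics/m4.png

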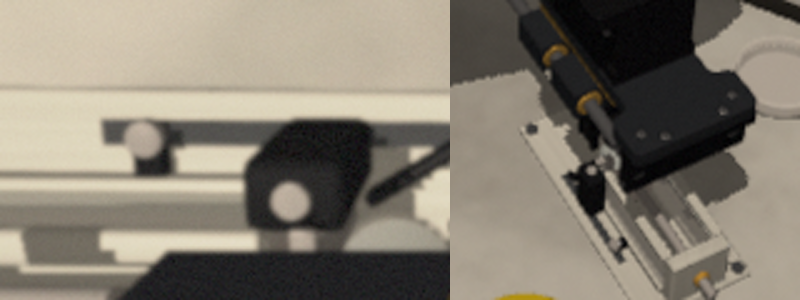

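drive_tool(angular=[[0,0,0],[0.035,0,0],[0.035,0,0],[0,0,0],[0,0,0]], delta_pos=[[0,0.6,0],[0,0,0],[0,0,0],[0,0,0],[0,0,0]], gripper=[0,0,0,0,0])

```text
time_s: 10.55
tool_pos: [0.4971, 0.0034, 0.0313]
tool_rot: [-176.0, -0.0, 176.0]
force: [-0.1, -0.6, -0.6]
grip_width: 0.0001
grasp_force: 0.0
```

drive_tool(angular=[[0,0,0],[0,0,0]], delta_pos=[[0,-0.2,0.01],[0,-0.2,0.01]], gripper=[0,0])

```text
time_s: 10.75
tool_pos: [0.4972, -0.0003, 0.0318]
tool_rot: [-176.1, 0.0, 175.9]
force: [-0.1, 5.1, 0.9]
grip_width: 0.0006
grasp_force: 2.7
```

drive_tool(angular=[[0,0,0],[0,0,0]], delta_pos=[[0,-0.2,0.01],[0,0,0]], gripper=[0,0])

```text
time_s: 10.95
tool_pos: [0.4973, -0.0006, 0.0319]
tool_rot: [-176.2, 0.0, 176.0]
force: [0.8, 6.0, 1.0]
grip_width: 0.0004
grasp_force: 2.9
```

drive_tool(angular=[[0,0,0]], delta_pos=[[0,-0.2,0.01]], gripper=[0])

```text
time_s: 11.05
tool_pos: [0.4974, -0.0015, 0.032]
tool_rot: [-176.2, 0.1, 176.0]
force: [0.9, 9.1, 0.0]
grip_width: 0.0003
grasp_force: 4.3
```

drive_tool(angular=[[0,0,0]], delta_pos=[[0,-0.2,0.01]], gripper=[0])

```text
time_s: 11.15
tool_pos: [0.4972, -0.0035, 0.032]
tool_rot: [-176.2, 0.1, 176.0]
force: [0.2, 7.3, -0.2]
grip_width: 0.0004
grasp_force: 3.7
```

drive_tool(angular=[[0,0,0]], delta_pos=[[0,-0.2,0.01]], gripper=[0])

```text
time_s: 11.25
tool_pos: [0.497, -0.0057, 0.0321]
tool_rot: [-176.2, 0.1, 176.0]
force: [-0.7, 7.0, 0.9]
grip_width: 0.0003
grasp_force: 3.4
```

Advancing against the lips; continuing.

drive_tool(angular=[[0,0,0]], delta_pos=[[0,-0.2,0.01]], gripper=[0])

```text
time_s: 11.35
tool_pos: [0.4968, -0.0083, 0.0321]
tool_rot: [-176.2, 0.1, 176.0]
force: [-0.0, 4.9, 1.2]
grip_width: 0.0006
grasp_force: 2.4
```

drive_tool(angular=[[0,0,0]], delta_pos=[[0,-0.2,0.01]], gripper=[0])

```text
time_s: 11.45
tool_pos: [0.4965, -0.0113, 0.032]
tool_rot: [-176.1, 0.0, 176.0]
force: [-0.3, 3.3, -0.1]
grip_width: 0.0009
grasp_force: 1.3
```

drive_tool(angular=[[0,0,0]], delta_pos=[[0,-0.1,0.01]], gripper=[0])

```text
time_s: 11.55
tool_pos: [0.496, -0.014, 0.0318]
tool_rot: [-176.0, -0.0, 175.9]
force: [0.2, -0.2, -0.7]
grip_width: 0.0005
grasp_force: 0.0
```

drive_tool(angular=[[0,0,0],[0,0,0],[-0.035,0,0],[-0.035,0,0],[0,0,0],[0,0,0],[0,0,0],[0,0,0],[0,0,0],[0,0,0],[0,0,0],[0,0,0],[0,0,0],[0,0,0],[0,0,0]], delta_pos=[[0,2,0],[0,2,0],[0,0,-2],[0,0,-3],[0,0,-3],[0,0,-3],[0.96,3.15,0],[0.96,3.15,0],[0.96,3.15,0],[0.96,3.15,0],[0.96,3.15,0],[0.96,3.15,0],[0.96,3.15,0],[0,0,0],[0,0,0]], gripper=[0,0,0,0,0,0,0,5,5,5,5,5,5,5,5])

```text
time_s: 13.05
tool_pos: [0.4478, 0.2527, 0.1387]
tool_rot: [-179.9, 0.0, 176.0]
force: [0.7, -0.8, -0.8]
grip_width: 0.0486
grasp_force: 0.0
```

Run:
```python
from h import *
np.set_printoptions(precision=4,suppress=True)
print(totool([.4483,.2510,.0248],175.75),telemetry.get_obs()["grip_width"])
w=eyes.read_camera("wrist");a=eyes.read_camera("top");b=eyes.read_camera("scene")
print("pred B cap",w2px(w,[.4483,.251,.049]))
for n,c in(("wrist",w),("top",a),("scene",b)):
  for d in models.search_frame(c,"vial_a_mid"): print(n,round(d["p"],2),d["centre"],px2w(c,d["centre"],.0285))
rs=lambda c,x,y,W,H: cv2.resize(c["pixels"][y:y+H,x:x+W],(400,300),interpolation=2)
cv2.imwrite("pics/m5.png",np.vstack([np.hstack([rs(a,310,200,120,90),rs(b,270,240,140,105)]),np.hstack([rs(w,0,100,400,300),rs(w,200,150,240,180)])])[...,::-1])
```

```text
pos [0.4478 0.2527 0.1387] rot [-179.9055    0.0063  175.9803] t 13.05 F [ 0.7311 -0.7944 -0.7547]
turn z 0.004019712164722299
[-0.0612 -0.1479 11.3857] 0.04862005907204628
pred B cap [321.0358 246.309 ]
wrist 0.68 [121.7, 216.8] [0.4236 0.1158 0.0285]
wrist 0.59 [67.8, 151.1] [0.3776 0.0895 0.0285]
top 0.55 [291.5, 278.6] [0.4234 0.1153 0.0285]
scene 0.96 [251.5, 250.8] [0.4255 0.1109 0.0285]
scene 0.84 [231.5, 278.1] [0.3745 0.0794 0.0285]
scene 0.83 [343.4, 294.1] [ 0.4987 -0.0343  0.0285]
```

View pics/m5.png

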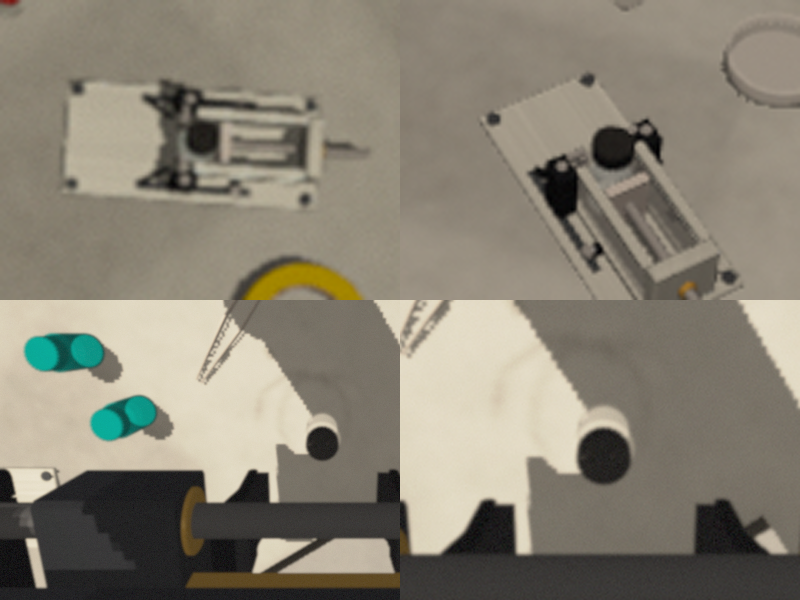

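Vial A stands upright behind the lips: its cap is at top (371,241). Vial B is between the open fingers, with its cap at wrist (322,244). Now picking B.

drive_tool(angular=[[0,0,0],[0,0,0],[0,0,0],[0,0,0],[0,0,0],[0,0,0],[0,0,0],[0,0,0],[0,0,0],[0,0,0],[0,0,0],[0,0,0]], delta_pos=[[0,-0.15,3.5],[0,0,3.5],[0,0,2.4],[0,0,1.95],[0,0,0],[0,0,0],[0,0,0],[0,0,0],[0,0,0],[0,0,0],[0,0,-1.5],[0,0,-2]], gripper=[5,5,5,5,5,1.5,1.5,1.5,1.5,1.5,1.5,1.5], squeeze=10)

```text
time_s: 14.55
tool_pos: [0.4467, 0.2514, 0.0601]
tool_rot: [-179.9, -0.1, 175.9]
force: [0.2, -0.6, -0.2]
grip_width: 0.0242
grasp_force: 10.0
```

Run:
```python
from h import *
np.set_printoptions(precision=4,suppress=True)
print(totool([.4982,.0115,.0591],175.75),telemetry.get_obs()["grip_width"],telemetry.get_obs()["grasp_force"])
```

```text
pos [0.4467 0.2514 0.0601] rot [-179.9102   -0.1022  175.9455] t 14.55 F [ 0.2134 -0.5936 -0.2437]
turn z 0.0034123439156001777
[ -6.8368 -23.5699   0.1265] 0.0241556058700016 9.99943998176613
```

drive_tool(angular=[[0,0,0],[0,0,0],[0,0,0],[0,0,0],[0,0,0],[0,0,0],[0,0,0],[0,0,0],[0,0,0],[0,0,0],[0,0,0],[0,0,0],[0,0,0],[0,0,0],[0,0,0]], delta_pos=[[-0.855,-2.95,0],[-0.855,-2.95,0],[-0.855,-2.95,0],[-0.855,-2.95,0],[-0.855,-2.95,0],[-0.855,-2.95,0],[-0.855,-2.95,0],[-0.855,-2.95,0],[0,0,0],[0,0,0],[0,0,0.8],[0,0,0.8],[0,0,0.8],[0,0,0],[0,0,0]], gripper=[1.5,1.5,1.5,1.5,1.5,1.5,1.5,1.5,1.5,1.5,1.5,1.5,1.5,1.5,1.5])

```text
time_s: 16.05
tool_pos: [0.4987, 0.012, 0.036]
tool_rot: [-180.0, -0.1, 176.0]
force: [-0.2, -0.6, -0.9]
grip_width: 0.0241
grasp_force: 10.0
```

drive_tool(angular=[[0,0,0],[0,0,0],[0,0,0],[0,0,0]], delta_pos=[[0,0,0.4],[0,0,0.15],[0,0,0.1],[0,0,0]], gripper=[1.5,1.5,1.5,1.5])

```text
time_s: 16.45
tool_pos: [0.4995, 0.0118, 0.0304]
tool_rot: [180.0, 0.0, 175.9]
force: [-0.6, 0.9, 1.4]
grip_width: 0.0245
grasp_force: 10.0
```

drive_tool(angular=[[0,0,0],[0,0,0]], delta_pos=[[0,0,0.08],[0,0,0]], gripper=[1.5,1.5])

```text
time_s: 16.65
tool_pos: [0.4999, 0.0118, 0.0303]
tool_rot: [180.0, 0.1, 175.9]
force: [-1.7, 0.3, 8.5]
grip_width: 0.0243
grasp_force: 10.0
```

drive_tool(angular=[[0,0,0],[0,0,0],[0,0,0],[0,0,0],[0,0,0],[0,0,0],[0,0,0],[0,0,0],[0.035,0,0],[0.035,0,0],[0,0,0],[0,0,0],[0,0,0]], delta_pos=[[0,0,0],[0,0,0],[0,0,0],[0,0,-1.5],[0,0,-2],[0,0,-2],[0.05,1.9,0],[0.05,1.9,0],[0,0,0],[0,0,0],[0,0,0],[0,0,0],[0,0,0]], gripper=[4.5,4.5,4.5,4.5,4.5,4.5,4.5,0,0,0,0,0,0])

```text
time_s: 17.95
tool_pos: [0.5007, 0.0491, 0.0841]
tool_rot: [-176.0, -0.0, 175.9]
force: [-0.5, 0.2, -0.5]
grip_width: 0.005
grasp_force: 0.0
```

Run:
```python
from h import *
np.set_printoptions(precision=4,suppress=True)
print(totool([.5005,.0486,.031]))
w=eyes.read_camera("wrist")
print(w2px(w,[.4981,.0118,.053]))
save(w,"w6.png",(100,180,300,120),2)
```

```text
pos [0.5007 0.0491 0.0841] rot [-176.0122   -0.0103  175.8882] t 17.95 F [-0.5086  0.2228 -0.4688]
[0.0142 0.313  5.2982]
[253.4379 276.8815]
```

View pics/w6.png

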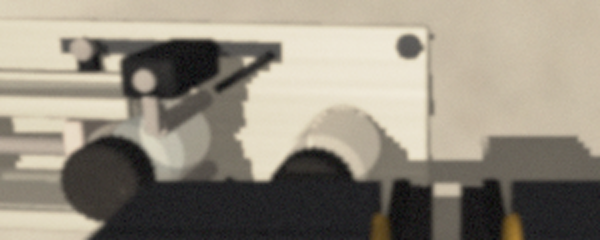

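drive_tool(angular=[[0,0,0],[0,0,0],[0,0,0],[0,0,0],[0,0,0],[0,0,0],[0,0,0],[0,0,0],[0,0,0],[0,0,0],[0,0,0],[0,0,0]], delta_pos=[[0,0.3,2],[0,0,2],[0,0,1.3],[0,0,0],[0,-0.5,0.035],[0,-0.5,0.035],[0,-0.5,0.035],[0,-0.5,0.035],[0,-0.5,0.035],[0,-0.5,0.035],[0,-0.5,0.035],[0,0,0]], gripper=[0,0,0,0,0,0,0,0,0,0,0,0])

```text
time_s: 19.2
tool_pos: [0.4981, 0.0131, 0.0311]
tool_rot: [-176.0, -0.0, 175.9]
force: [-0.7, -0.2, 0.4]
grip_width: 0.0005
grasp_force: 0.0
```

drive_tool(angular=[[0,0,0],[0,0,0],[0,0,0]], delta_pos=[[0,-0.3,0.02],[0,-0.3,0.02],[0,-0.2,0.01]], gripper=[0,0,0])

```text
time_s: 19.5
tool_pos: [0.4976, 0.0058, 0.0311]
tool_rot: [-176.0, -0.0, 176.0]
force: [0.4, -0.0, -0.8]
grip_width: 0.0003
grasp_force: 0.0
```

drive_tool(angular=[[0,0,0],[0,0,0],[0,0,0]], delta_pos=[[0,-0.2,0.01],[0,-0.2,0.01],[0,-0.2,0.01]], gripper=[0,0,0])

```text
time_s: 19.8
tool_pos: [0.4974, 0.0007, 0.0314]
tool_rot: [-176.0, 0.0, 176.0]
force: [-0.5, 3.2, 1.1]
grip_width: 0.0006
grasp_force: 1.2
```

drive_tool(angular=[[0,0,0],[0,0,0]], delta_pos=[[0,-0.2,0.01],[0,-0.2,0.01]], gripper=[0,0])

```text
time_s: 20.0
tool_pos: [0.4973, -0.0009, 0.0316]
tool_rot: [-176.2, 0.0, 176.0]
force: [0.3, 9.7, 0.7]
grip_width: 0.0005
grasp_force: 4.9
```

drive_tool(angular=[[0,0,0]], delta_pos=[[0,-0.2,0.01]], gripper=[0])

```text
time_s: 20.1
tool_pos: [0.4975, -0.0022, 0.0317]
tool_rot: [-176.3, 0.1, 176.1]
force: [0.6, 9.7, 1.2]
grip_width: 0.0006
grasp_force: 4.8
```

drive_tool(angular=[[0,0,0]], delta_pos=[[0,-0.2,0.01]], gripper=[0])

```text
time_s: 20.2
tool_pos: [0.4973, -0.0043, 0.0317]
tool_rot: [-176.2, 0.1, 176.1]
force: [0.7, 7.8, 1.8]
grip_width: 0.0006
grasp_force: 4.2
```

drive_tool(angular=[[0,0,0]], delta_pos=[[0,-0.1,0.01]], gripper=[0])

```text
time_s: 20.3
tool_pos: [0.4971, -0.0061, 0.0316]
tool_rot: [-176.2, 0.1, 176.0]
force: [0.7, 6.4, 1.2]
grip_width: 0.0006
grasp_force: 3.4
```

drive_tool(angular=[[0,0,0]], delta_pos=[[0,-0.1,0.01]], gripper=[0])

```text
time_s: 20.4
tool_pos: [0.497, -0.0076, 0.0316]
tool_rot: [-176.1, 0.0, 176.0]
force: [0.7, 5.5, 1.4]
grip_width: 0.0004
grasp_force: 2.8
```

drive_tool(angular=[[0,0,0]], delta_pos=[[0,-0.1,0.01]], gripper=[0])

```text
time_s: 20.5
tool_pos: [0.4969, -0.0091, 0.0316]
tool_rot: [-176.1, 0.0, 176.0]
force: [0.8, 5.3, 0.5]
grip_width: 0.0004
grasp_force: 2.3
```

drive_tool(angular=[[0,0,0]], delta_pos=[[0,-0.1,0.01]], gripper=[0])

```text
time_s: 20.6
tool_pos: [0.4968, -0.0109, 0.0315]
tool_rot: [-176.1, 0.0, 176.0]
force: [0.1, 3.4, 0.5]
grip_width: 0.0007
grasp_force: 1.7
```

drive_tool(angular=[[0,0,0]], delta_pos=[[0,-0.1,0.01]], gripper=[0])

```text
time_s: 20.7
tool_pos: [0.4965, -0.0131, 0.0314]
tool_rot: [-176.0, 0.0, 176.0]
force: [0.5, 1.2, 2.1]
grip_width: 0.0005
grasp_force: 0.8
```

drive_tool(angular=[[0,0,0]], delta_pos=[[0,0,0]], gripper=[0])

```text
time_s: 20.8
tool_pos: [0.4961, -0.0141, 0.0312]
tool_rot: [-175.9, -0.0, 175.9]
force: [-0.1, -0.2, -0.3]
grip_width: 0.0003
grasp_force: 0.0
```

drive_tool(angular=[[0,0,0]], delta_pos=[[0,-0.05,0]], gripper=[0])

```text
time_s: 20.9
tool_pos: [0.496, -0.0146, 0.0311]
tool_rot: [-175.9, -0.0, 175.9]
force: [-0.2, -0.3, -0.3]
grip_width: 0.0009
grasp_force: 0.0
```

drive_tool(angular=[[0,0,0],[0,0,0],[0,0,0],[0,0,0],[0,0,0],[0,0,0],[0,0,0],[0,0,0],[0,0,0],[0,0,0],[0,0,0],[0,0,0],[0,0,0],[0,0,0]], delta_pos=[[0,1,0],[0,2,0],[0,2,0],[0,0,-3],[0,0,-3],[0,0,-3],[0,0,-3],[0,4,0],[0,4,0],[0,4,0],[0,4,0],[0,0,0],[0,0,0],[0,0,0]], gripper=[0,0,0,0,0,0,0,0,0,0,0,0,0,0])

```text
time_s: 22.3
tool_pos: [0.5118, 0.2025, 0.1362]
tool_rot: [-175.9, -0.0, 175.9]
force: [-0.1, 0.5, 0.1]
grip_width: 0.0005
grasp_force: 0.0
```

Run:
```python
from h import *
np.set_printoptions(precision=4,suppress=True)
a=eyes.read_camera("top");b=eyes.read_camera("scene")
org=np.array([.4948,-.0331]);d=np.array([-.074,-.997]);l=np.array([.997,-.074])
for n,c in(("top",a),("scene",b)):
  for t in("vial_a_mid","small_vial_mid","dish","tape"):
    for q in models.search_frame(c,t): p=px2w(c,q["centre"],.0285); print(n,t,round(q["p"],2),q["centre"],p,"mag",(p[:2]-org)@d,(p[:2]-org)@l)
  g=c["pixels"].max(2)
  # dark blobs near channel = caps at z~.05
  m=np.zeros(g.shape,np.uint8)
  poly=np.array([w2px(c,np.r_[org+x*d+y*l,.053]) for x,y in((-60,-9),(-60,9),(70,9),(70,-9)) for x,y in((x/1e3,y/1e3),)],np.int32)
  cv2.fillPoly(m,[poly],1); m&=(g<60).astype(np.uint8)
  k,_,st,ce=cv2.connectedComponentsWithStats(m)
  for i in range(1,k):
    if st[i,4]>12: p=px2w(c,ce[i],.053); print(n,"dark",st[i],"mag",(p[:2]-org)@d,(p[:2]-org)@l)
```

```text
top vial_a_mid 0.69 [293.0, 277.9] [0.4248 0.1123 0.0285] mag -0.13977226519727795 -0.08056471765025265
top vial_a_mid 0.43 [308.0, 297.0] [0.3865 0.0827 0.0285] mag -0.10742562751734142 -0.11654431777290941
top vial_a_mid 0.42 [366.6, 244.2] [ 0.4908 -0.0358  0.0285] mag 0.0029587923774483083 -0.0037859277106852504
top small_vial_mid 0.54 [313.3, 199.8] [0.5819 0.0702 0.0285] mag -0.1094654822737775 0.07920886897511381
top dish 0.8 [353.9, 179.0] [ 0.6236 -0.0124  0.0285] mag -0.03017449305304502 0.12689280851531198
top tape 0.59 [413.6, 302.8] [ 0.3729 -0.1271  0.0285] mag 0.1027353449624992 -0.1145662764681648
top dark [366 236  10  10  79] mag 0.007552033558490444 0.0011953411546519917
top dark [378 238  10   9  74] mag 0.03190812777890587 0.00014474502057973626
scene vial_a_mid 0.67 [352.7, 308.4] [ 0.4955 -0.0625  0.0285] mag 0.02921532728544344 0.0028507009469175178
scene vial_a_mid 0.63 [249.1, 250.2] [0.423  0.114  0.0285] mag -0.1413476099046085 -0.08251387622600594
scene vial_a_mid 0.56 [232.3, 279.9] [0.374  0.0757 0.0285] mag -0.0995621598570751 -0.12853595353445102
scene vial_a_mid 0.17 [402.4, 260.1] [ 0.6121 -0.0293  0.0285] mag -0.012428869655823016 0.11664491779371447
scene small_vial_mid 0.71 [346.3, 230.5] [0.5746 0.0677 0.0285] mag -0.106450503474099 0.07208077756362158
scene dish 0.67 [401.0, 262.3] [ 0.6075 -0.0317  0.0285] mag -0.00977791005287173 0.11227119940711111
scene tape 0.73 [328.4, 290.1] [ 0.4842 -0.0165  0.0285] mag -0.015728421388212618 -0.011792916358105622
scene tape 0.63 [305.6, 392.0] [ 0.3692 -0.137   0.0285] mag 0.11291660433376256 -0.11754622819623285
scene dark [338 285  22  27 312] mag 0.024682896249782125 -0.0020180587249910217
```

```bash
python3 -c "
from h import *
print(env.sign_off())"
```

```text
the job is handed in; nothing more can be done
None
```

Both large black-capped vials are in the magazine behind the lips, with centres measured at about 8 mm and 32 mm past the plate's origin and within about 1 mm of its centre line. The job is handed in; no verdict came back, and I had no pictures left to see that the second vial is upright.

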